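# Seat a knee hinge in the jig and set its clamp screw

## Robot

A 6-joint arm with a two-finger parallel gripper is mounted at the origin on the work surface. World frame = base frame: x ahead of the robot, y to its left, z up, the work surface at z = 0. Lengths are in m, angles in rad, forces in N, time in s.
With the tool pointing down it reaches from about 0.375 to 0.975 m from the base axis. Payload 3.8 kg.
Tool frame: the origin (TCP) lies midway between the tips of the shut fingers; the grasp point (between the pads) lies 19 mm behind it; z points along the fingers, y is the line along which they close (so a half turn about z gives the same grasp; the last joint's range is limited). The gripper opens to 85 mm and grips with 20 to 120 N. Pads are 22 mm wide; open, the fingers measure 114 mm over their backs; the gripper's body (76 mm by 85 mm) begins 54 mm behind the grasp point. The pads swing forward as they close: fully open they stand 13 mm farther back than shut.
Start: joints at [1.211, 0.264, 1.604, -0, 1.274, -0.037], TCP at [0.214, 0.64, 0.231] pointing down, gripper open.
Joint ranges: [-2.63, 2.63], [-0.94, 2.18], [0.31, 2.57], [-1.31, 4.45], [0, 2.66], [-2.55, 2.55]. Speed limits (rad/s): [2.57, 2.57, 3.14, 3.14, 3.14, 3.14].

## Interface

Orientations are given as a rotation vector (axis times angle).
In Python, from workcell import bot, imaging gives the robot as it stands.
- The arm moves only by the tool step_arm, never from a script. Its argument "series" is a list of rows, each an object of numbers: "grip": the closure, from -1 (fully open) to 1 (shut); "x", "y", "z": the shift along the tool's x, y, z normalised to -1 to 1, where 1 is 500 mm; "ax", "ay", "az": the turn, a rotation vector about the tool's x, y, z normalised to -1 to 1, where 1 is 30 degrees. A call has 1 to 12 rows; each row is the pose to reach, as a shift and turn from the pose commanded when the call began, along the tool's axes at that moment; what a row does not reach only later rows make up. A row lasts 1/10 s, in which the tool goes at most 50 mm and 8.59 degrees, less where a joint would pass 70% of its speed; a pose out of reach is approached as far as the arm can. A call with a number of a shift or a turn outside -1 to 1 is refused whole. A call with a gripper value outside its range is refused whole. The fingers move at their own pace and stop on an object; "force" is the grip in N (left out, the last holds). Time passes only in rows, so rows that repeat a pose let the fingers close. It gives the time, the measured TCP pose, the force, the opening and the grip force at its end, in the units of the state.
- bot.read_state(): the state, without advancing time (a new reading comes with each control period).
- imaging.read_camera(name): name is "scene" or "side" or "wrist"; returns a dict with "img" (420x560x3 uint8, red, green, blue), "fx", "fy", "cx", "cy" (pixels), "R" (3x3) and "t" (3): a world point X has camera coordinates R X + t. Camera axes: x right, y down, z forward; pixel columns grow to the right and rows downward; lengths in m; the calibration is good to about 2 mm. A picture is of the moment at which its call begins. There is no depth.
- bot.finish_job(): hands the job in; it is judged then, once.
The state is a dict: "time": time; "q": joint angles; "joint_vel": joint speeds; "joint_torque": joint torques, N m; "tool_pos": TCP position; "tcp_rot": TCP orientation; "wrist_force": force on the tool from outside, world axes, zero at the start; "torque": the same for the moment, N m; "width": opening from 0.0 (shut) to 1.0 (fully open); "grip_force": force on a finger pad.
Only numpy, scipy, OpenCV 4.12 (cv2) and the standard library are available. Lean on these libraries where they do the work, as an engineer would, in place of code of your own. Each camera call takes 0.05 s, during which the arm holds its last target. There are 200 camera calls.

## Task

Press the jig's spring pedal right down to its stop so that the pusher drives the titanium knee hinge home against the backstop, and let the pedal come back up. Then turn the red thumbscrew on the bridge clockwise (seen from above) until it seats, back it off a quarter turn, and finish still gripping the thumbscrew there, with the knee hinge still home. Leave the loose parts lying around the jig where they are.

Things in the scene. Friction and masses are not known exactly. Their poses are not given: they have to be found in the camera images.
- jig: Blue bench fixture, fixed; base plate 130 x 360 x 12 mm. Origin: centre of its underside on the bench, z up, y along its length. From -y to +y: pedal; grey linkage casing (y -75 to -30 mm, 70 mm wide, top at z 62); brass pusher; channel with 12 mm rails; bridge; dark backstop (face at y +110, top at z 50). The bridge beam crosses along x at y +75 mm, 118 x 24 mm, top at z 88.
- treadle (a joint): Pedal angle, rad: 0 = at rest (plate slopes up 0.35 rad away from the casing), 0.35 = down at its stop (plate level). A spring brings it back up. Hinge along the jig's x at jig y = -78 mm, z = 36 mm. Steel plate 54 mm wide, 86 mm long, with a black rubber pad.
- pusher (a joint): Travel of the brass pusher, m: 0 at rest, 0.030 towards the jig's +y with the pedal at its stop, in proportion between. It goes back with the pedal and leaves the knee hinge where it was pushed.
- pedal_pad (a point): Middle of the rubber pad on top of the pedal, 65 mm from its hinge: about 65 mm above the bench at rest, 43 mm at the stop. It takes about 1 N there to start the pedal, rising to 6 or 7 N just before the stop, which is firm.
- knee_hinge: Brushed titanium knee hinge, 70 mm long (y), 44 mm wide, about 53 mm high, 0.2 to 0.35 kg, loose in the jig's channel between pusher and backstop; origin at the centre of its underside, 12 mm above the bench. It starts 12 to 25 mm short of home. Home (against the backstop), its origin is at jig y = +75 mm, right under the thumbscrew.
- thumbscrew (a joint): Thumbscrew angle, rad: 0 = seated (firm stop), growing counter-clockwise seen from above as it is backed off. Starts 0.6 to 1.25 from seated. Light friction (0.06 N m); stays where left; does not visibly rise or sink. Seated, the wing lies along the bridge, dotted end towards the jig's +x over a white mark on the beam; a quarter turn (1.57) back it lies square across the bridge.
- wing (a point): Point on the thumbscrew's axis at grip height, 118 mm above the bench. The red wing is an upright flat bar 46 mm long, 10 mm thick, 27 mm tall (99 to 126 mm above the bench), a white dot on one end of its top; grip it across its thickness, from above. The bar runs along this point's x axis, from the centre towards the dot.
- clamp_a: Bystander: black nylon pylon clamp, ring of 44 mm diameter with a lug, 40 mm high; origin at the centre of the ring's underside.
- clamp_b: Bystander: a second black nylon pylon clamp, like the first.
- socket_ring: Bystander: matte dark grey carbon socket ring, 84 mm outside, 22 mm high; origin at the centre of its underside.
- ankle_adapter: Bystander: chrome ankle adapter, flange of 60 mm diameter, 46 mm high; origin at the centre of its underside.
There are look-alikes about, which are no part of the job. What is shaped like the knee_hinge but purple is not meant.

How it is judged:
On the way, in this order (a step that is already met when the one before it is completed fails the run):
1. the pedal is pressed to its stop and the knee hinge is home (value of joint treadle above 0.325 rad and y of knee_hinge in the frame of jig above 0.071 m), for 0.1 s.
2. the pedal is back up (value of joint treadle below 0.05 rad), for 0.1 s.
3. the thumbscrew is seated (value of joint thumbscrew below 0.08 rad), for 0.1 s.
At the end, for the whole second after the job is handed in: The thumbscrew stands still a quarter turn (1.57 rad, within 0.26) back from seated, gripped by the fingers with more than 1.5 N; the pedal is up (below 0.05 rad) and the knee hinge lies flat, within 4 mm of home (value of joint thumbscrew between 1.31 and 1.83 rad and velocity of joint thumbscrew between -0.1 and 0.1 rad/s and contact force between the fingers and thumbscrew above 1.5 N and value of joint treadle below 0.05 rad and y of knee_hinge in the frame of jig above 0.071 m and angle between knee_hinge's own z axis and vertical below 0.1 rad); the arm keeps its last pose, push and grip.
It fails at once if a loose part beside the jig is moved by more than 25 mm (distance of any of clamp_a, clamp_b, socket_ring, ankle_adapter from where it was at the start of the episode above 0.025 m).
It also fails if it takes over 54 s, if anything falls off the work surface, if the arm or the gripper's body presses on something with over 40 N, if the wrist force passes 120 N, or if a joint passes its speed limit or range.

## Working session

There is one attempt and no reset: what is moved stays moved. The work goes in short steps, Python scripts to look and compute and a tool call to move; the robot and the scene stay as the last step left them, time stands still between calls to the robot, and variables do not carry over. Pictures are saved under pics/ and viewed, at most 10 in all, crops included, and the job is handed in when it is done.

Besides the shell and the picture viewer there is one more tool, called by a JSON object that holds its "fn" and its "kwargs", one argument or row to a line. step_arm: Moves the arm, as the interface text tells. Scaled input: -1 to 1 covers 500 mm each way for a shift and 30 degrees each way for a turn. Its arguments: {"type":"object","properties":{"series":{"type":"array","items":{"type":"object","properties":{"grip":{"type":"number"},"x":{"type":"number","minimum":-1,"maximum":1},"y":{"type":"number","minimum":-1,"maximum":1},"z":{"type":"number","minimum":-1,"maximum":1},"ax":{"type":"number","minimum":-1,"maximum":1},"ay":{"type":"number","minimum":-1,"maximum":1},"az":{"type":"number","minimum":-1,"maximum":1}}}},"force":{"type":"number"}},"required":["series"]}

```bash
mkdir -p pics; python3 - <<'E'
from workcell import bot, imaging
import cv2,pickle
s=bot.read_state();print(s['time'],s['tool_pos'],s['tcp_rot'],s['width'])
d={}
for n in ("scene","side"):
    c=imaging.read_camera(n);d[n]=c
    cv2.imwrite(f"pics/{n}0.png",c["img"][:,:,::-1]);print(n,c['fx'],c['cx'],c['cy'],c['R'].tolist() if hasattr(c['R'],'tolist') else c['R'],c['t'])
pickle.dump(d,open('cams.pkl','wb'))
E
```

```text
0.0 [0.21388884 0.63942663 0.22992635] [-0.50481512 -3.10032818  0.00357275] 1.004738002432997
scene 504.94371116410656 276.7858594847743 211.8134127750959 [[-0.6740905854401404, 0.7385988397307801, 0.008581175287444953], [0.4114429214568406, 0.38510558512923027, -0.8260801478581442], [-0.6134464972628245, -0.5533221866603747, -0.5634873137394957]] [ 0.34649893 -0.18909243  1.56798129]
side 514.1773514497606 272.7116896385177 215.3043928283158 [[-0.9446762759825328, -0.327689664396144, 0.014360273107286891], [-0.2518127550361662, 0.6964894906080006, -0.6719320842716944], [0.2101834198905071, -0.6383743990171833, -0.740473535437007]] [0.54659551 0.16724362 1.01131356]
```

View pics/scene0.png

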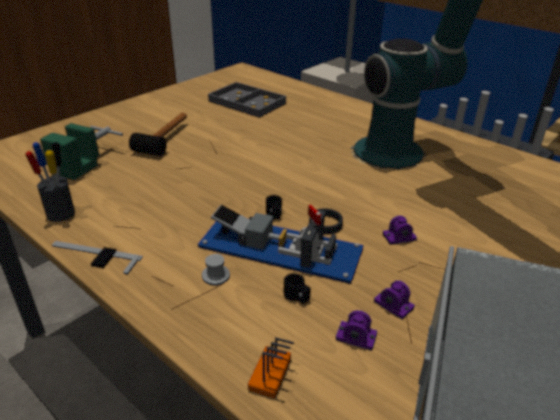

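View pics/side0.png

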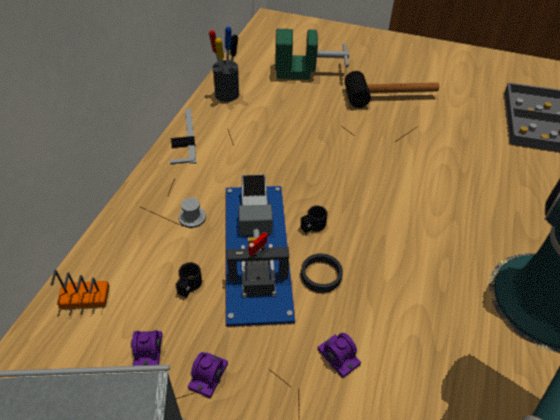

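The scene view has the blue jig at about (282,245), with the pedal at (232,217) and the red wing at (315,215). In the side view the jig is at (258,255), the pedal at (253,190) and the red wing at (258,243). Possible look-alikes are the three purple hinges, side pixels (147,347), (208,372) and (340,353). The grey hinge in the channel, at about (258,275), is the one I want. Next I'll check it in a close crop.

```bash
python3 - <<'E'
import cv2,pickle,numpy as np
d=pickle.load(open('cams.pkl','rb'))
a=cv2.resize(d['side']['img'][170:330,210:310],None,fx=3.75,fy=3.75,interpolation=cv2.INTER_CUBIC)
b=cv2.resize(d['scene']['img'][190:290,195:370],None,fx=2.4,fy=2.4,interpolation=cv2.INTER_CUBIC)
o=np.zeros((600,800,3),np.uint8);o[:600,:375]=a;o[:240,378:378+420]=b
cv2.imwrite('pics/crop1.png',o[:,:,::-1])
E
```

```text
(no output)
```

View pics/crop1.png

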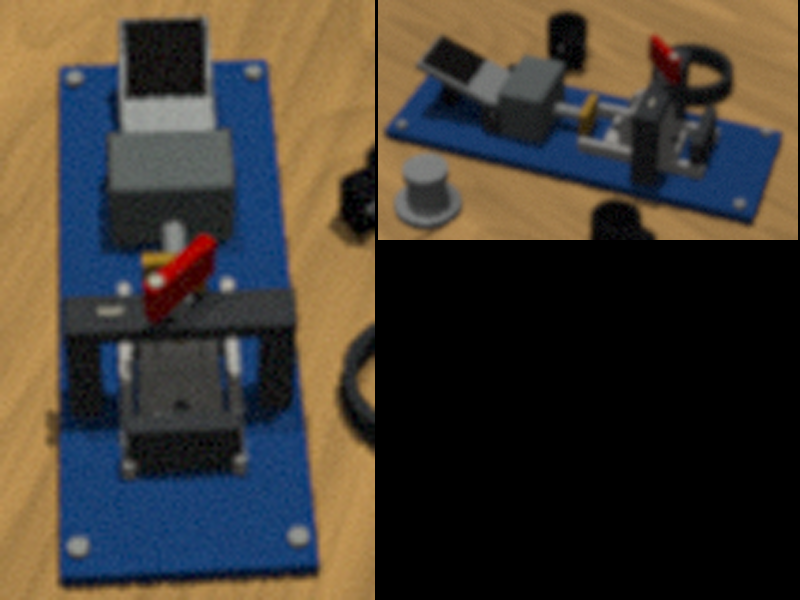

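The crop shows the grey titanium hinge under the bridge. The wing's dot is at crop (155,283), on the side of the white mark at (110,310), so it is about 40° backed off. Next I'll fit the jig pose.

```bash
cat > h.py <<'E'
import pickle,numpy as np
from scipy.optimize import least_squares
d=pickle.load(open('cams.pkl','rb'))
def proj(c,X):
    p=np.atleast_2d(X)@np.array(c['R']).T+np.array(c['t']);return np.c_[c['fx']*p[:,0]/p[:,2]+c['cx'],c['fy']*p[:,1]/p[:,2]+c['cy']]
def back(c,u,v,z):
    R=np.array(c['R']);r=R.T@np.array([(u-c['cx'])/c['fx'],(v-c['cy'])/c['fy'],1]);o=-R.T@np.array(c['t']);return o+r*(z-o[2])/r[2]
E
python3 - <<'E'
from h import *
C=np.array([[65,-180],[-65,-180],[-65,180],[65,180]])/1000
side=np.array([[60,66],[268,62],[316,568],[62,578]])/3.75+[210,170]
sc=np.array([[388,128],[780,137],[752,215]]); sc=(sc-[378,0])/2.4+[195,190]
def W(p,P,z):
    c,s=np.cos(p[2]),np.sin(p[2]);P=np.atleast_2d(P)
    return np.c_[p[0]+c*P[:,0]-s*P[:,1],p[1]+s*P[:,0]+c*P[:,1],np.full(len(P),z)]
# bolts? use screws & mark too
mk=np.array([[110,310]])/3.75+[210,170]
f=lambda p:np.r_[(proj(d['side'],W(p,C,.012))-side).ravel(),(proj(d['scene'],W(p,C[[0,2,3]],.012))-sc).ravel()]
A=back(d['side'],*side.mean(0),.012)
g=W([0,0,0],[[0,0]],0)
b0=back(d['side'],*side[:2].mean(0),.012);b1=back(d['side'],*side[2:].mean(0),.012);v=b1-b0
r=least_squares(f,[A[0],A[1],np.arctan2(-v[0],v[1])]);p=r.x
print(p,np.degrees(p[2]),r.fun.round(1))
r2=least_squares(lambda p:f(p)[:8],p);print('side only',r2.x)
pad=W(p,[[0,-.139]],.065);wing=W(p,[[0,.075]],.118);print('pad',pad,'wing',wing)
for n in d: print(n,proj(d[n],W(p,[[0,.075]],.126)),proj(d[n],pad))
q=np.array([[155,283],[208,245]])/3.75+[210,170]
dot=back(d['side'],*q[0],.126);print('dot',dot, dot-wing, np.degrees(np.arctan2(*(dot-wing)[0,[1,0]])-p[2]))
print('mark jig',back(d['side'],*mk[0],.088)-W(p,[[0,.075]],.088))
from scipy.spatial.transform import Rotation as Ro
from workcell import bot
s=bot.read_state();print(Ro.from_rotvec(s['tcp_rot']).as_matrix().round(4))
T=Ro.from_rotvec(s['tcp_rot']).as_matrix()
print('tool-frame to pad',T.T@(pad[0]-s['tool_pos']))
E
```

```text
[0.58694342 0.07914208 0.3895448 ] 22.319273081197224 [-0.1 -0.2  0.4 -0.7  0.6 -0.1 -1.7  0.2 -1.8 -0.4  1.9 -2.7  0.6  0.7]
side only [0.58651911 0.07922276 0.39253808]
pad [[ 0.63973108 -0.04944432  0.065     ]] wing [[0.55846087 0.14852323 0.118     ]]
scene [[314.84968063 208.89049085]] [[224.52837739 212.41257958]]
side [[257.49849131 240.12138148]] [[254.22134838 182.53702726]]
dot [0.56462822 0.16406562 0.126     ] [[0.00616735 0.01554239 0.008     ]] 46.037124055170096
mark jig [[ 3.26943951e-02  1.10279110e-02 -2.77555756e-17]]
[[-9.483e-01  3.172e-01 -7.000e-04]
 [ 3.172e-01  9.483e-01 -1.900e-03]
 [ 1.000e-04 -2.000e-03 -1.000e+00]]
tool-frame to pad [-0.62243875 -0.51792637  0.16609155]
```

{"fn": "step_arm", "kwargs": {
  "series": [
    {"x": -0.62,"y": -0.52,"z": 0,"az": 0.82,"grip": 1},
    {"x": -0.62,"y": -0.52,"z": 0,"az": 0.82,"grip": 1},
    {"x": -0.62,"y": -0.52,"z": 0,"az": 0.82,"grip": 1},
    {"x": -0.62,"y": -0.52,"z": 0,"az": 0.82,"grip": 1},
    {"x": -0.62,"y": -0.52,"z": 0,"az": 0.82,"grip": 1},
    {"x": -0.62,"y": -0.52,"z": 0,"az": 0.82,"grip": 1},
    {"x": -0.62,"y": -0.52,"z": 0,"az": 0.82,"grip": 1},
    {"x": -0.62,"y": -0.52,"z": 0,"az": 0.82,"grip": 1},
    {"x": -0.62,"y": -0.52,"z": 0,"az": 0.82,"grip": 1},
    {"x": -0.62,"y": -0.52,"z": 0,"az": 0.82,"grip": 1}
  ]
}}

```text
validation failed for argument at $.se...
```

```bash
cat >> h.py <<'E'
from scipy.spatial.transform import Rotation as Ro
def go(s,P,yang):
    "units for step_arm: world target P, tool straight down, closing axis at yang deg"
    T=Ro.from_rotvec(s['tcp_rot']).as_matrix();a=np.radians(yang);y=np.array([np.cos(a),np.sin(a),0]);z=np.array([0,0,-1.])
    G=np.c_[np.cross(y,z),y,z]
    return (T.T@(np.array(P)-s['tool_pos'])/.5).round(3),(np.degrees(Ro.from_matrix(T.T@G).as_rotvec())/30).round(3)
E
python3 - <<'E'
from h import *
from workcell import bot
s=bot.read_state();print(s['time'],s['tool_pos'],s['q'],s['width'],s['wrist_force'],go(s,[.640,-.050,.10],22.3))
E
```

```text
0.1 [0.21387646 0.63950908 0.23009141] [ 1.21110836e+00  2.64659206e-01  1.60525163e+00  1.80607788e-05
  1.27372547e+00 -3.68704762e-02] 0.9967071010288907 [-0.05881694 -0.86969987 -0.11562798] (array([-1.246, -1.037,  0.262]), array([-0.004,  0.002,  1.64 ]))
```

{"fn": "step_arm", "kwargs": {
  "series": [
    {"x": -0.62,"y": -0.52,"z": 0.0,"ax": 0.0,"ay": 0.0,"az": 0.82,"grip": 1.0}
  ]
}}

```text
time: 0.2
tool_pos: [0.238, 0.6003, 0.23]
tcp_rot: [-0.733, -3.053, -0.001]
wrist_force: [1.3, -0.6, -0.6]
width: 0.857
grip_force: 0.0
```

```bash
python3 - <<'E'
from h import *
from workcell import bot
s=bot.read_state();print(go(s,[.640,-.050,.15],22.3))
print(go(s,[.42,.28,.20],45))
E
```

```text
(array([-1.307, -0.794,  0.157]), array([-1.000e-03, -4.000e-03,  1.357e+00]))
(array([-0.615, -0.405,  0.059]), array([ 0.   , -0.004,  0.6  ]))
```

{"fn": "step_arm", "kwargs": {
  "series": [
    {"x": -0.65,"y": -0.4,"z": 0.02,"ax": 0.0,"ay": 0.0,"az": 0.68,"grip": 1.0},
    {"x": -0.65,"y": -0.4,"z": 0.02,"ax": 0.0,"ay": 0.0,"az": 0.68,"grip": 1.0},
    {"x": -0.65,"y": -0.4,"z": 0.02,"ax": 0.0,"ay": 0.0,"az": 0.68,"grip": 1.0},
    {"x": -0.65,"y": -0.4,"z": 0.02,"ax": 0.0,"ay": 0.0,"az": 0.68,"grip": 1.0},
    {"x": -0.65,"y": -0.4,"z": 0.02,"ax": 0.0,"ay": 0.0,"az": 0.68,"grip": 1.0},
    {"x": -0.65,"y": -0.4,"z": 0.02,"ax": 0.0,"ay": 0.0,"az": 0.68,"grip": 1.0},
    {"x": -0.65,"y": -0.4,"z": 0.02,"ax": 0.0,"ay": 0.0,"az": 0.68,"grip": 1.0},
    {"x": -0.65,"y": -0.4,"z": 0.02,"ax": 0.0,"ay": 0.0,"az": 0.68,"grip": 1.0},
    {"x": -0.65,"y": -0.4,"z": 0.02,"ax": 0.0,"ay": 0.0,"az": 0.68,"grip": 1.0},
    {"x": -0.65,"y": -0.4,"z": 0.02,"ax": 0.0,"ay": 0.0,"az": 0.68,"grip": 1.0}
  ]
}}

```text
time: 1.2
tool_pos: [0.4385, 0.2709, 0.2209]
tcp_rot: [-1.268, -2.873, 0.0]
wrist_force: [-0.3, -0.1, -0.2]
width: 0.0
grip_force: 0.0
```

```bash
python3 - <<'E'
from h import *
from workcell import bot
s=bot.read_state();print(s['time'],s['tool_pos'],go(s,[.640,-.050,.11],22.3))
E
```

```text
1.2 [0.43849827 0.27089254 0.22092756] (array([-0.746, -0.135,  0.221]), array([-0.001, -0.001,  0.669]))
```

{"fn": "step_arm", "kwargs": {
  "series": [
    {"x": -0.746,"y": -0.135,"z": 0.0,"ax": 0.0,"ay": 0.0,"az": 0.669,"grip": 1.0},
    {"x": -0.746,"y": -0.135,"z": 0.0,"ax": 0.0,"ay": 0.0,"az": 0.669,"grip": 1.0},
    {"x": -0.746,"y": -0.135,"z": 0.0,"ax": 0.0,"ay": 0.0,"az": 0.669,"grip": 1.0},
    {"x": -0.746,"y": -0.135,"z": 0.0,"ax": 0.0,"ay": 0.0,"az": 0.669,"grip": 1.0},
    {"x": -0.746,"y": -0.135,"z": 0.0,"ax": 0.0,"ay": 0.0,"az": 0.669,"grip": 1.0},
    {"x": -0.746,"y": -0.135,"z": 0.0,"ax": 0.0,"ay": 0.0,"az": 0.669,"grip": 1.0},
    {"x": -0.746,"y": -0.135,"z": 0.0,"ax": 0.0,"ay": 0.0,"az": 0.669,"grip": 1.0},
    {"x": -0.746,"y": -0.135,"z": 0.0,"ax": 0.0,"ay": 0.0,"az": 0.669,"grip": 1.0},
    {"x": -0.746,"y": -0.135,"z": 0.22,"ax": 0.0,"ay": 0.0,"az": 0.669,"grip": 1.0},
    {"x": -0.746,"y": -0.135,"z": 0.22,"ax": 0.0,"ay": 0.0,"az": 0.669,"grip": 1.0},
    {"x": -0.746,"y": -0.135,"z": 0.22,"ax": 0.0,"ay": 0.0,"az": 0.669,"grip": 1.0},
    {"x": -0.746,"y": -0.135,"z": 0.22,"ax": 0.0,"ay": 0.0,"az": 0.669,"grip": 1.0}
  ]
}}

```text
time: 2.4
tool_pos: [0.6385, -0.0473, 0.1083]
tcp_rot: [-1.741, -2.608, 0.004]
wrist_force: [0.3, -0.2, -0.5]
width: 0.002
grip_force: 0.0
```

```bash
python3 - <<'E'
from h import *
from workcell import bot,imaging
import cv2
s=bot.read_state();print(s['time'],s['tool_pos'],s['wrist_force'],go(s,[.640,-.050,.065],22.3))
c=imaging.read_camera('side')['img'][130:330,180:330];b=imaging.read_camera('wrist')['img']
o=np.zeros((600,800,3),np.uint8);o[:,:450]=cv2.resize(c,(450,600));o[:262,450:]=cv2.resize(b,(350,262))
cv2.imwrite('pics/p2.png',o[:,:,::-1])
E
```

```text
2.4 [ 0.63853431 -0.04730937  0.10830804] [ 0.32171219 -0.19382673 -0.54634347] (array([-0.006,  0.001,  0.087]), array([-0.011, -0.007,  0.008]))
```

View pics/p2.png

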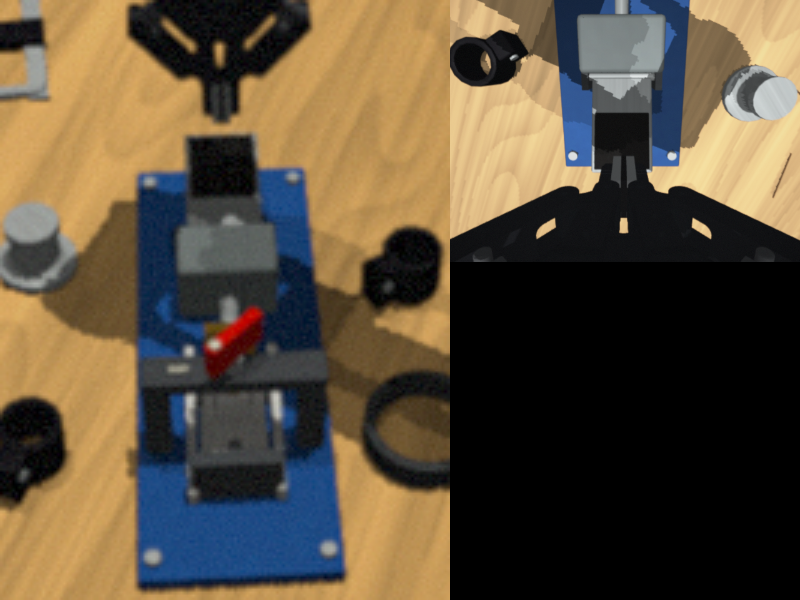

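The side view shows the shut fingertips at (222,112), above and in line with the pad at (222,165). The wrist view agrees, so I press down in small steps.

{"fn": "step_arm", "kwargs": {
  "series": [
    {"x": -0.006,"y": 0.0,"z": 0.04,"ax": 0.0,"ay": 0.0,"az": 0.0,"grip": 1.0},
    {"x": -0.006,"y": 0.0,"z": 0.07,"ax": 0.0,"ay": 0.0,"az": 0.0,"grip": 1.0},
    {"x": -0.006,"y": 0.0,"z": 0.085,"ax": 0.0,"ay": 0.0,"az": 0.0,"grip": 1.0},
    {"x": -0.006,"y": 0.0,"z": 0.09,"ax": 0.0,"ay": 0.0,"az": 0.0,"grip": 1.0},
    {"x": -0.006,"y": 0.0,"z": 0.095,"ax": 0.0,"ay": 0.0,"az": 0.0,"grip": 1.0},
    {"x": -0.006,"y": 0.0,"z": 0.1,"ax": 0.0,"ay": 0.0,"az": 0.0,"grip": 1.0},
    {"x": -0.006,"y": 0.0,"z": 0.105,"ax": 0.0,"ay": 0.0,"az": 0.0,"grip": 1.0},
    {"x": -0.006,"y": 0.0,"z": 0.11,"ax": 0.0,"ay": 0.0,"az": 0.0,"grip": 1.0},
    {"x": -0.006,"y": 0.0,"z": 0.115,"ax": 0.0,"ay": 0.0,"az": 0.0,"grip": 1.0},
    {"x": -0.006,"y": 0.0,"z": 0.12,"ax": 0.0,"ay": 0.0,"az": 0.0,"grip": 1.0},
    {"x": -0.006,"y": 0.0,"z": 0.123,"ax": 0.0,"ay": 0.0,"az": 0.0,"grip": 1.0}
  ]
}}

```text
time: 3.6
tool_pos: [0.6432, -0.0527, 0.0507]
tcp_rot: [1.745, 2.609, 0.001]
wrist_force: [1.2, -4.3, 6.0]
width: -0.002
grip_force: 3.2
```

{"fn": "step_arm", "kwargs": {
  "series": [
    {"x": 0.0,"y": 0.0,"z": 0.003,"ax": 0.0,"ay": 0.0,"az": 0.0,"grip": 1.0},
    {"x": 0.0,"y": 0.0,"z": 0.006,"ax": 0.0,"ay": 0.0,"az": 0.0,"grip": 1.0},
    {"x": 0.0,"y": 0.0,"z": 0.008,"ax": 0.0,"ay": 0.0,"az": 0.0,"grip": 1.0},
    {"x": 0.0,"y": 0.0,"z": 0.008,"ax": 0.0,"ay": 0.0,"az": 0.0,"grip": 1.0}
  ]
}}

```text
time: 4.0
tool_pos: [0.6434, -0.0532, 0.047]
tcp_rot: [1.745, 2.608, 0.0]
wrist_force: [1.2, -4.3, 6.2]
width: 0.002
grip_force: 3.0
```

{"fn": "step_arm", "kwargs": {
  "series": [
    {"x": 0.0,"y": 0.0,"z": 0.004,"ax": 0.0,"ay": 0.0,"az": 0.0,"grip": 1.0},
    {"x": 0.0,"y": 0.0,"z": 0.008,"ax": 0.0,"ay": 0.0,"az": 0.0,"grip": 1.0},
    {"x": 0.0,"y": 0.0,"z": 0.01,"ax": 0.0,"ay": 0.0,"az": 0.0,"grip": 1.0},
    {"x": 0.0,"y": 0.0,"z": 0.01,"ax": 0.0,"ay": 0.0,"az": 0.0,"grip": 1.0}
  ]
}}

```text
time: 4.4
tool_pos: [0.6437, -0.0537, 0.0429]
tcp_rot: [1.744, 2.608, -0.0]
wrist_force: [-0.6, -5.7, 10.1]
width: 0.005
grip_force: 5.1
```

```bash
python3 - <<'E'
from workcell import bot
s=bot.read_state();print(s['time'],s['tool_pos'],s['wrist_force'])
E
```

```text
4.4 [ 0.64366511 -0.05366176  0.04288101] [-0.61173001 -5.65506936 10.08993869]
```

{"fn": "step_arm", "kwargs": {
  "series": [
    {"x": 0.0,"y": 0.0,"z": 0.004,"ax": 0.0,"ay": 0.0,"az": 0.0,"grip": 1.0},
    {"x": 0.0,"y": 0.0,"z": 0.006,"ax": 0.0,"ay": 0.0,"az": 0.0,"grip": 1.0},
    {"x": 0.0,"y": 0.0,"z": 0.006,"ax": 0.0,"ay": 0.0,"az": 0.0,"grip": 1.0}
  ]
}}

```text
time: 4.7
tool_pos: [0.6438, -0.0537, 0.0423]
tcp_rot: [1.744, 2.608, -0.0]
wrist_force: [-7.5, -5.3, 22.5]
width: 0.002
grip_force: 11.4
```

```bash
python3 - <<'E'
from h import *
from workcell import bot,imaging
import cv2
s=bot.read_state();print(s['time'],s['tool_pos'],s['wrist_force'],go(s,[.640,-.050,.16],22.3))
c=imaging.read_camera('side')['img'][170:330,210:310];b=imaging.read_camera('scene')['img'][190:290,195:370]
o=np.zeros((600,800,3),np.uint8);o[:,:375]=cv2.resize(c,(375,600),interpolation=2);o[:240,378:798]=cv2.resize(b,(420,240),interpolation=2)
cv2.imwrite('pics/p3.png',o[:,:,::-1])
E
```

```text
4.7 [ 0.64378548 -0.05365325  0.04229887] [-7.51836521 -5.25242623 22.47225691] (array([ 0.009, -0.004, -0.235]), array([0.004, 0.007, 0.005]))
```

View pics/p3.png

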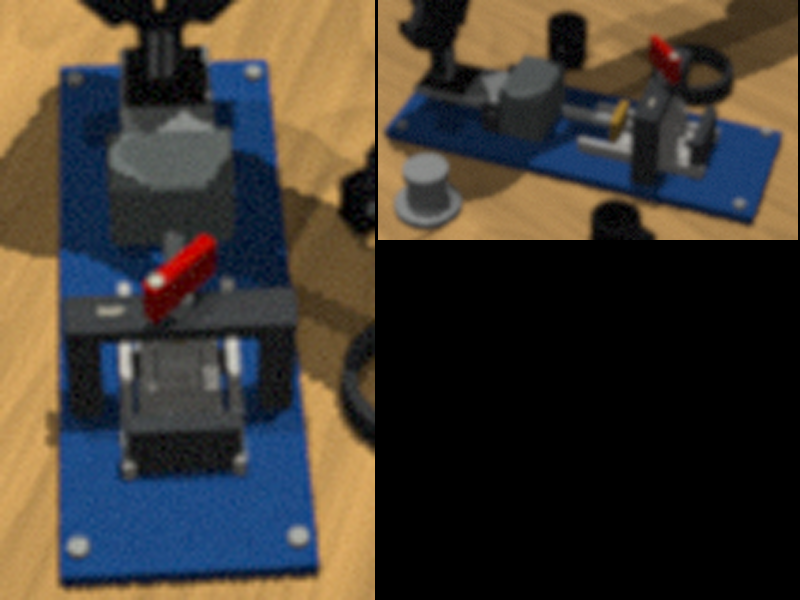

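The pedal is level at its stop with 22 N on it. The pusher is forward at crop (618,120), and the hinge sits against the dark backstop. Now I lift off.

{"fn": "step_arm", "kwargs": {
  "series": [
    {"x": 0.0,"y": 0.0,"z": -0.02,"ax": 0.0,"ay": 0.0,"az": 0.0,"grip": 1.0},
    {"x": 0.0,"y": 0.0,"z": -0.04,"ax": 0.0,"ay": 0.0,"az": 0.0,"grip": 1.0},
    {"x": 0.0,"y": 0.0,"z": -0.07,"ax": 0.0,"ay": 0.0,"az": 0.0,"grip": 1.0},
    {"x": 0.0,"y": 0.0,"z": -0.15,"ax": 0.0,"ay": 0.0,"az": 0.0,"grip": 1.0},
    {"x": 0.0,"y": 0.0,"z": -0.24,"ax": 0.0,"ay": 0.0,"az": 0.0,"grip": 1.0},
    {"x": 0.0,"y": 0.0,"z": -0.3,"ax": 0.0,"ay": 0.0,"az": 0.0,"grip": 1.0},
    {"x": 0.0,"y": 0.0,"z": -0.3,"ax": 0.0,"ay": 0.0,"az": 0.0,"grip": 1.0}
  ]
}}

```text
time: 5.5
tool_pos: [0.645, -0.052, 0.1941]
tcp_rot: [1.742, 2.605, 0.007]
wrist_force: [0.8, -0.2, 0.0]
width: -0.002
grip_force: 0.0
```

```bash
python3 - <<'E'
from h import *
from workcell import bot,imaging
q=np.array([[155,283],[208,243]])/3.75+[210,170]
a=back(d['side'],*q[0],.126);b=back(d['side'],*q[1],.126);v=a-b;print(a,b,np.degrees(np.arctan2(v[1],v[0])))
# red mask in side image: min-area rect of top points via both ends
import cv2
im=imaging.read_camera('side')['img'].astype(int);m=(im[...,0]>120)&(im[...,1]<70)
ys,xs=np.nonzero(m[200:280,230:290]);print(xs.mean()+230,ys.mean()+200,len(xs))
W=[.5585,.1485,.1125];print('proj ctr',proj(d['side'],W))
im=imaging.read_camera('scene')['img'].astype(int);m=(im[...,0]>90)&(im[...,1]<50)
ys,xs=np.nonzero(m[195:235,300:330]);print(xs.mean()+300,ys.mean()+195,len(xs),proj(d['scene'],W))
s=bot.read_state();print(s['time'],s['tool_pos'],s['q'],go(s,[.5585,.1485,.192],-24))
E
```

```text
[0.56462822 0.16406562 0.126     ] [0.54902736 0.13161591 0.126     ] 64.32313182244387
258.7894736842105 238.60526315789474 76
proj ctr [[257.53810095 244.75225806]]
313.3333333333333 210.0952380952381 42 [[314.50738983 214.12936177]]
5.6 [ 0.64183392 -0.0516706   0.18832089] [-1.19021568e-01  2.34528960e-01  1.72093066e+00  2.10931862e-05
  1.18570739e+00 -5.10971018e-01] (array([ 0.434, -0.001, -0.007]), array([1.000e-03, 0.000e+00, 1.549e+00]))
```

{"fn": "step_arm", "kwargs": {
  "series": [
    {"x": 0.1,"y": 0.0,"z": 0.0,"ax": 0.0,"ay": 0.0,"az": 0.25,"grip": -1.0},
    {"x": 0.2,"y": 0.0,"z": 0.0,"ax": 0.0,"ay": 0.0,"az": 0.5,"grip": -1.0},
    {"x": 0.3,"y": 0.0,"z": 0.0,"ax": 0.0,"ay": 0.0,"az": 0.75,"grip": -1.0},
    {"x": 0.4,"y": 0.0,"z": 0.0,"ax": 0.0,"ay": 0.0,"az": 1.0,"grip": -1.0},
    {"x": 0.43,"y": 0.0,"z": 0.0,"ax": 0.0,"ay": 0.0,"az": 1.0,"grip": -1.0},
    {"x": 0.43,"y": 0.0,"z": 0.0,"ax": 0.0,"ay": 0.0,"az": 1.0,"grip": -1.0},
    {"x": 0.43,"y": 0.0,"z": 0.0,"ax": 0.0,"ay": 0.0,"az": 1.0,"grip": -1.0}
  ]
}}

```text
time: 6.3
tool_pos: [0.5591, 0.1463, 0.1861]
tcp_rot: [-2.36, -2.072, 0.005]
wrist_force: [-0.2, -0.1, -0.2]
width: 1.002
grip_force: 0.0
```

```bash
python3 - <<'E'
from h import *
from workcell import bot
s=bot.read_state();print(s['time'],s['tool_pos'],go(s,[.558,.148,.160],-25))
E
```

```text
6.3 [0.55908434 0.14630723 0.1861413 ] (array([ 0.003, -0.002,  0.052]), array([-0.004,  0.004,  0.585]))
```

{"fn": "step_arm", "kwargs": {
  "series": [
    {"x": 0.003,"y": -0.002,"z": 0.03,"ax": 0.0,"ay": 0.0,"az": 0.28,"grip": -1.0},
    {"x": 0.003,"y": -0.002,"z": 0.05,"ax": 0.0,"ay": 0.0,"az": 0.55,"grip": -1.0},
    {"x": 0.003,"y": -0.002,"z": 0.05,"ax": 0.0,"ay": 0.0,"az": 0.585,"grip": -1.0},
    {"x": 0.003,"y": -0.002,"z": 0.05,"ax": 0.0,"ay": 0.0,"az": 0.585,"grip": -1.0},
    {"x": 0.003,"y": -0.002,"z": 0.05,"ax": 0.0,"ay": 0.0,"az": 0.585,"grip": -1.0}
  ]
}}

```text
time: 6.8
tool_pos: [0.5598, 0.1476, 0.1632]
tcp_rot: [2.65, 1.687, 0.001]
wrist_force: [-0.4, 0.2, 0.3]
width: 0.997
grip_force: 0.0
```

```bash
python3 - <<'E'
from h import *
from workcell import bot,imaging
import cv2
w=imaging.read_camera('wrist')
s=bot.read_state();print(s['time'],s['tool_pos'],go(s,[.558,.148,.100],-25))
print(proj(w,[[.558,.148,.126],[.5678,.1689,.126],[.5482,.1271,.126],s['tool_pos']]))
c=imaging.read_camera('side')['img'][130:330,180:330]
o=np.zeros((600,800,3),np.uint8);o[:,500:]=cv2.resize(c[:,:],(450,600))[:,75:375];o[:375,:500]=cv2.resize(w['img'],(500,375))
cv2.imwrite('pics/p4.png',o[:,:,::-1])
E
```

```text
6.85 [0.55987972 0.14788374 0.16343187] (array([-0.001, -0.004,  0.127]), array([ 0.002, -0.001, -0.002]))
[[276.49627147 239.09850493]
 [276.50011047 196.03931394]
 [276.4926656  279.54279076]
 [280.50496744 267.7286916 ]]
```

View pics/p4.png

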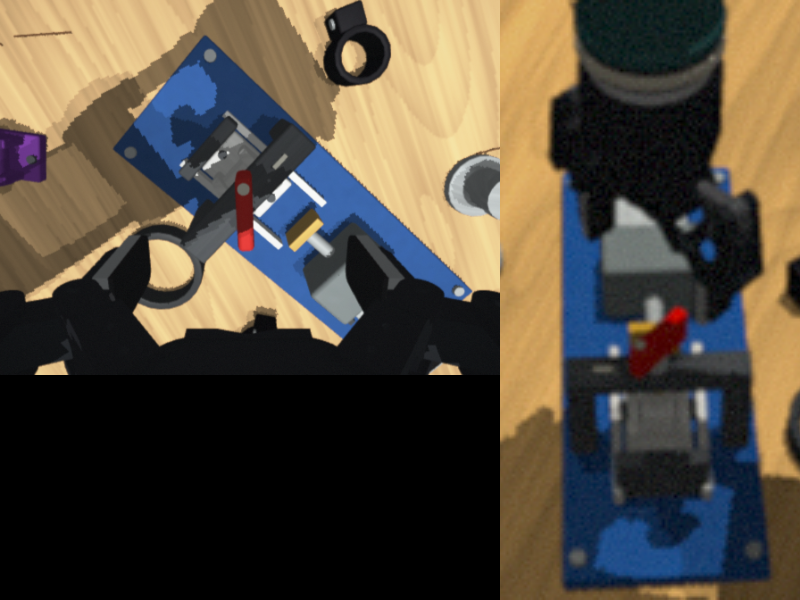

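The wrist view shows the wing upright at x≈245, spanning (244,172) to (246,248). That matches the predicted centre (247,213), and the wing lies between the open fingers. I descend and grip.

{"fn": "step_arm", "kwargs": {
  "series": [
    {"x": -0.001,"y": -0.004,"z": 0.05,"ax": 0.0,"ay": 0.0,"az": 0.0,"grip": -1.0},
    {"x": -0.001,"y": -0.004,"z": 0.1,"ax": 0.0,"ay": 0.0,"az": 0.0,"grip": -1.0},
    {"x": -0.001,"y": -0.004,"z": 0.125,"ax": 0.0,"ay": 0.0,"az": 0.0,"grip": -1.0},
    {"x": -0.001,"y": -0.004,"z": 0.125,"ax": 0.0,"ay": 0.0,"az": 0.0,"grip": -1.0}
  ]
}}

```text
time: 7.3
tool_pos: [0.5554, 0.1484, 0.0983]
tcp_rot: [-2.65, -1.685, 0.006]
wrist_force: [0.5, -0.6, 0.0]
width: 1.0
grip_force: 0.0
```

{"fn": "step_arm", "kwargs": {
  "force": 30,
  "series": [
    {"x": 0.0,"y": 0.0,"z": 0.0,"ax": 0.0,"ay": 0.0,"az": 0.0,"grip": 1.0},
    {"x": 0.0,"y": 0.0,"z": 0.0,"ax": 0.0,"ay": 0.0,"az": 0.0,"grip": 1.0},
    {"x": 0.0,"y": 0.0,"z": 0.0,"ax": 0.0,"ay": 0.0,"az": 0.0,"grip": 1.0},
    {"x": 0.0,"y": 0.0,"z": 0.0,"ax": 0.0,"ay": 0.0,"az": 0.0,"grip": 1.0},
    {"x": 0.0,"y": 0.0,"z": 0.0,"ax": 0.0,"ay": 0.0,"az": 0.0,"grip": 1.0},
    {"x": 0.0,"y": 0.0,"z": 0.0,"ax": 0.0,"ay": 0.0,"az": 0.0,"grip": 1.0},
    {"x": 0.0,"y": 0.0,"z": 0.0,"ax": 0.0,"ay": 0.0,"az": 0.0,"grip": 1.0},
    {"x": 0.0,"y": 0.0,"z": 0.0,"ax": 0.0,"ay": 0.0,"az": 0.0,"grip": 1.0}
  ]
}}

```text
time: 8.1
tool_pos: [0.558, 0.1486, 0.101]
tcp_rot: [2.65, 1.685, 0.002]
wrist_force: [1.3, -2.3, 2.8]
width: 0.107
grip_force: 35.6
```

```bash
python3 - <<'E'
from h import *
from workcell import bot
s=bot.read_state();print(s['time'],s['tool_pos'],s['q'],s['wrist_force'],s['torque'],s['width'],s['grip_force'],go(s,[.558,.148,.100],22.3-90))
E
```

```text
8.1 [0.55797951 0.14859401 0.101025  ] [ 2.17515610e-01  1.95522568e-01  1.94233860e+00 -7.57196605e-04
  1.00200350e+00  6.56054644e-01] [ 1.26499268 -2.3407281   2.81850296] [-0.38802102 -0.2330856   0.02308676] 0.10692029150947212 35.59778809547424 (array([-0.001,  0.001,  0.002]), array([ 0.003, -0.002,  1.42 ]))
```

The fingers hold the wing (about 9–10 mm opening, 36 N). Now I turn it clockwise.

{"fn": "step_arm", "kwargs": {
  "series": [
    {"x": 0.0,"y": 0.0,"z": 0.0,"ax": 0.0,"ay": 0.0,"az": 0.15,"grip": 1.0},
    {"x": 0.0,"y": 0.0,"z": 0.0,"ax": 0.0,"ay": 0.0,"az": 0.3,"grip": 1.0},
    {"x": 0.0,"y": 0.0,"z": 0.0,"ax": 0.0,"ay": 0.0,"az": 0.45,"grip": 1.0},
    {"x": 0.0,"y": 0.0,"z": 0.0,"ax": 0.0,"ay": 0.0,"az": 0.6,"grip": 1.0},
    {"x": 0.0,"y": 0.0,"z": 0.0,"ax": 0.0,"ay": 0.0,"az": 0.75,"grip": 1.0},
    {"x": 0.0,"y": 0.0,"z": 0.0,"ax": 0.0,"ay": 0.0,"az": 0.9,"grip": 1.0},
    {"x": 0.0,"y": 0.0,"z": 0.0,"ax": 0.0,"ay": 0.0,"az": 1.0,"grip": 1.0},
    {"x": 0.0,"y": 0.0,"z": 0.0,"ax": 0.0,"ay": 0.0,"az": 1.0,"grip": 1.0}
  ]
}}

```text
time: 8.9
tool_pos: [0.5585, 0.1482, 0.101]
tcp_rot: [2.996, 0.94, 0.004]
wrist_force: [3.6, -4.2, 1.8]
width: 0.113
grip_force: 35.4
```

{"fn": "step_arm", "kwargs": {
  "series": [
    {"x": 0.0,"y": 0.0,"z": 0.0,"ax": 0.0,"ay": 0.0,"az": 0.1,"grip": 1.0},
    {"x": 0.0,"y": 0.0,"z": 0.0,"ax": 0.0,"ay": 0.0,"az": 0.2,"grip": 1.0},
    {"x": 0.0,"y": 0.0,"z": 0.0,"ax": 0.0,"ay": 0.0,"az": 0.3,"grip": 1.0},
    {"x": 0.0,"y": 0.0,"z": 0.0,"ax": 0.0,"ay": 0.0,"az": 0.36,"grip": 1.0},
    {"x": 0.0,"y": 0.0,"z": 0.0,"ax": 0.0,"ay": 0.0,"az": 0.36,"grip": 1.0}
  ]
}}

```text
time: 9.4
tool_pos: [0.5587, 0.1479, 0.101]
tcp_rot: [3.071, 0.654, 0.005]
wrist_force: [4.0, -6.0, 1.9]
width: 0.11
grip_force: 35.4
```

```bash
python3 - <<'E'
from h import *
from workcell import bot
s=bot.read_state();print(s['time'],s['tool_pos'],s['q'],s['wrist_force'],s['torque'],s['width'],s['grip_force'],go(s,[.558,.148,.100],22.3-90))
E
```

```text
9.4 [0.55868743 0.14794145 0.10102678] [ 0.21691392  0.19577251  1.94203584 -0.00226928  1.00092339  1.36907329] [ 4.01399003 -5.95019128  1.86897568] [-0.7890806  -0.62460737 -0.07070923] 0.1096070934789033 35.37619471549988 (array([-0.001, -0.001,  0.002]), array([ 0.005, -0.005,  0.059]))
```

{"fn": "step_arm", "kwargs": {
  "series": [
    {"x": 0.0,"y": 0.0,"z": 0.0,"ax": 0.0,"ay": 0.0,"az": 0.05,"grip": 1.0},
    {"x": 0.0,"y": 0.0,"z": 0.0,"ax": 0.0,"ay": 0.0,"az": 0.08,"grip": 1.0},
    {"x": 0.0,"y": 0.0,"z": 0.0,"ax": 0.0,"ay": 0.0,"az": 0.08,"grip": 1.0}
  ]
}}

```text
time: 9.7
tool_pos: [0.5587, 0.1479, 0.101]
tcp_rot: [3.083, 0.592, 0.005]
wrist_force: [3.7, -3.9, 1.9]
width: 0.11
grip_force: 35.9
```

```bash
cat > r.py <<'E'
from h import *
from workcell import bot
s=bot.read_state();print(s['time'],s['tool_pos'],s['q'][5],s['wrist_force'],s['torque'],s['joint_torque'][5],s['grip_force'],go(s,[.558,.148,.100],22.3-90)[1])
E
python3 r.py
```

```text
9.7 [0.55872265 0.14790041 0.10104491] 1.4099725433321348 [ 3.72710269 -3.93010893  1.88240733] [-0.76352764 -0.60407809  0.23774756] 0.35494557581841946 35.93553900718689 [ 0.005 -0.005 -0.019]
```

{"fn": "step_arm", "kwargs": {
  "series": [
    {"x": 0.0,"y": 0.0,"z": 0.0,"ax": 0.0,"ay": 0.0,"az": 0.05,"grip": 1.0},
    {"x": 0.0,"y": 0.0,"z": 0.0,"ax": 0.0,"ay": 0.0,"az": 0.05,"grip": 1.0}
  ]
}}

```text
time: 9.9
tool_pos: [0.5587, 0.1479, 0.101]
tcp_rot: [3.09, 0.553, 0.005]
wrist_force: [4.6, -5.2, 1.8]
width: 0.112
grip_force: 42.5
```

```bash
python3 r.py
```

```text
9.9 [0.55870799 0.14788552 0.10103823] 1.4355609963375284 [ 4.64306781 -5.15867124  1.75933268] [-0.73096312 -0.68188344  0.67081793] 0.8084295317530632 42.528313994407654 [ 0.005 -0.005 -0.067]
```

The thumbscrew is seated: the moment climbed to 0.67 N m. I back it off a quarter turn.

{"fn": "step_arm", "kwargs": {
  "series": [
    {"x": 0.0,"y": 0.0,"z": 0.0,"ax": 0.0,"ay": 0.0,"az": -0.15,"grip": 1.0},
    {"x": 0.0,"y": 0.0,"z": 0.0,"ax": 0.0,"ay": 0.0,"az": -0.35,"grip": 1.0},
    {"x": 0.0,"y": 0.0,"z": 0.0,"ax": 0.0,"ay": 0.0,"az": -0.55,"grip": 1.0},
    {"x": 0.0,"y": 0.0,"z": 0.0,"ax": 0.0,"ay": 0.0,"az": -0.75,"grip": 1.0},
    {"x": 0.0,"y": 0.0,"z": 0.0,"ax": 0.0,"ay": 0.0,"az": -0.9,"grip": 1.0},
    {"x": 0.0,"y": 0.0,"z": 0.0,"ax": 0.0,"ay": 0.0,"az": -1.0,"grip": 1.0}
  ]
}}

```text
time: 10.5
tool_pos: [0.5583, 0.1484, 0.101]
tcp_rot: [2.842, 1.335, 0.003]
wrist_force: [2.1, -2.9, 2.4]
width: 0.108
grip_force: 35.5
```

{"fn": "step_arm", "kwargs": {
  "series": [
    {"x": 0.0,"y": 0.0,"z": 0.0,"ax": 0.0,"ay": 0.0,"az": -0.15,"grip": 1.0},
    {"x": 0.0,"y": 0.0,"z": 0.0,"ax": 0.0,"ay": 0.0,"az": -0.35,"grip": 1.0},
    {"x": 0.0,"y": 0.0,"z": 0.0,"ax": 0.0,"ay": 0.0,"az": -0.55,"grip": 1.0},
    {"x": 0.0,"y": 0.0,"z": 0.0,"ax": 0.0,"ay": 0.0,"az": -0.75,"grip": 1.0},
    {"x": 0.0,"y": 0.0,"z": 0.0,"ax": 0.0,"ay": 0.0,"az": -0.9,"grip": 1.0},
    {"x": 0.0,"y": 0.0,"z": 0.0,"ax": 0.0,"ay": 0.0,"az": -1.0,"grip": 1.0}
  ]
}}

```text
time: 11.1
tool_pos: [0.5576, 0.1487, 0.101]
tcp_rot: [2.4, 2.026, 0.001]
wrist_force: [1.7, -2.2, 4.9]
width: 0.107
grip_force: 35.7
```

{"fn": "step_arm", "kwargs": {
  "series": [
    {"x": 0.0,"y": 0.0,"z": 0.0,"ax": 0.0,"ay": 0.0,"az": -0.15,"grip": 1.0},
    {"x": 0.0,"y": 0.0,"z": 0.0,"ax": 0.0,"ay": 0.0,"az": -0.35,"grip": 1.0},
    {"x": 0.0,"y": 0.0,"z": 0.0,"ax": 0.0,"ay": 0.0,"az": -0.55,"grip": 1.0},
    {"x": 0.0,"y": 0.0,"z": 0.0,"ax": 0.0,"ay": 0.0,"az": -0.75,"grip": 1.0},
    {"x": 0.0,"y": 0.0,"z": 0.0,"ax": 0.0,"ay": 0.0,"az": -0.9,"grip": 1.0},
    {"x": 0.0,"y": 0.0,"z": 0.0,"ax": 0.0,"ay": 0.0,"az": -1.0,"grip": 1.0},
    {"x": 0.0,"y": 0.0,"z": 0.0,"ax": 0.0,"ay": 0.0,"az": -1.06,"grip": 1.0}
  ]
}}

```text
step_arm: Invalid argument: series='[{"x":0.0,"y":0.0,"z":0.0,"ax":0.0,"ay":0.0,"az":-0.15,"grip":1.0},{"x":0.0,"y":0.0,"z":0.0,"ax":0.0,"ay":0.0,"az":-0.35,"grip":1.0},{"x":0.0,"y":0.0,"z":0.0,"ax":0.0,"ay":0.0,"az":-0.55,"grip":1.0},...(463 chars total, truncated) does not match type={"type": "array", "items": {"type": "object", "properties": {"grip": {"type": "number"}, "x": {"type": "number", "minimum": -1, "maximum": 1}, "y": {"type": "number", "minimum": -1, "maximum": 1}, "z": {"type": "number", "minimum": -1, "maximum": 1}, "ax": {"type": "number", "minimum": -1, "maximum": 1}, "ay": {"type": "number", "minimum": -1, "maximum": 1}, "az": {"type": "number", "minimum": -1, "maximum": 1}}}}
```

```bash
python3 - <<'E'
from h import *
from workcell import bot,imaging
import cv2
s=bot.read_state();print(s['time'],s['tool_pos'],s['q'][5],s['wrist_force'],s['torque'],s['width'],s['grip_force'],go(s,[.558,.148,.100],22.3)[1])
w=imaging.read_camera('wrist')['img'];c=imaging.read_camera('side')['img'][150:330,190:325]
o=np.zeros((600,800,3),np.uint8);o[:,350:]=cv2.resize(c,(450,600),interpolation=2);o[:262,:350]=cv2.resize(w,(350,262))
cv2.imwrite('pics/p5.png',o[:,:,::-1])
E
```

```text
11.1 [0.55759986 0.14873421 0.10099619] 0.38659167139150064 [ 1.6696979  -2.15964015  4.90752445] [-0.3387885  -0.09649585 -0.02527587] 0.10715124728304112 35.67517876625061 [ 0.002  0.    -1.066]
```

View pics/p5.png

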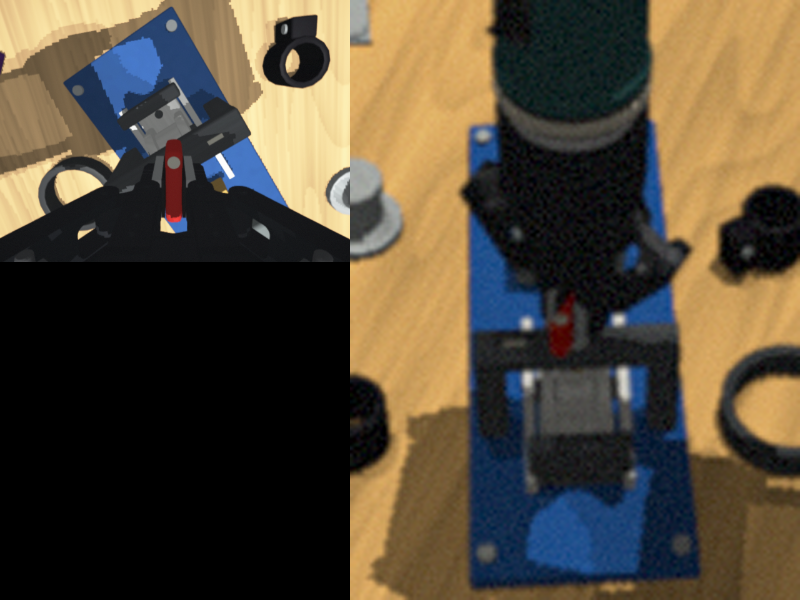

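The third turn was refused because it went past −1, so nothing moved. The wing is about 58° back and still gripped at wrist (174,180), and the hinge is home. About 31° is left, so I turn −1.0 first and then a little more.

{"fn": "step_arm", "kwargs": {
  "series": [
    {"x": 0.0,"y": 0.0,"z": 0.0,"ax": 0.0,"ay": 0.0,"az": -0.15,"grip": 1.0},
    {"x": 0.0,"y": 0.0,"z": 0.0,"ax": 0.0,"ay": 0.0,"az": -0.35,"grip": 1.0},
    {"x": 0.0,"y": 0.0,"z": 0.0,"ax": 0.0,"ay": 0.0,"az": -0.55,"grip": 1.0},
    {"x": 0.0,"y": 0.0,"z": 0.0,"ax": 0.0,"ay": 0.0,"az": -0.75,"grip": 1.0},
    {"x": 0.0,"y": 0.0,"z": 0.0,"ax": 0.0,"ay": 0.0,"az": -0.9,"grip": 1.0},
    {"x": 0.0,"y": 0.0,"z": 0.0,"ax": 0.0,"ay": 0.0,"az": -1.0,"grip": 1.0},
    {"x": 0.0,"y": 0.0,"z": 0.0,"ax": 0.0,"ay": 0.0,"az": -1.0,"grip": 1.0}
  ]
}}

```text
time: 11.9
tool_pos: [0.5569, 0.1487, 0.101]
tcp_rot: [-1.798, -2.576, 0.001]
wrist_force: [-1.7, -3.4, 6.5]
width: 0.111
grip_force: 36.2
```

{"fn": "step_arm", "kwargs": {
  "series": [
    {"x": 0.0,"y": 0.0,"z": 0.0,"ax": 0.0,"ay": 0.0,"az": -0.06,"grip": 1.0},
    {"x": 0.0,"y": 0.0,"z": 0.0,"ax": 0.0,"ay": 0.0,"az": -0.06,"grip": 1.0},
    {"x": 0.0,"y": 0.0,"z": 0.0,"ax": 0.0,"ay": 0.0,"az": -0.06,"grip": 1.0},
    {"x": 0.0,"y": 0.0,"z": 0.0,"ax": 0.0,"ay": 0.0,"az": -0.06,"grip": 1.0}
  ]
}}

```text
time: 12.3
tool_pos: [0.5569, 0.1486, 0.101]
tcp_rot: [-1.759, -2.603, 0.001]
wrist_force: [-1.9, -2.7, 7.1]
width: 0.113
grip_force: 36.2
```

```bash
python3 - <<'E'
from h import *
from workcell import bot,imaging
import cv2
s=bot.read_state();print(s['time'],s['tool_pos'],s['q'][5],s['wrist_force'],s['torque'],s['width'],s['grip_force'],go(s,[.558,.148,.100],22.3)[1])
w=imaging.read_camera('wrist')['img'];c=imaging.read_camera('side')['img'][150:330,190:325];b=imaging.read_camera('scene')['img'][180:290,195:370]
o=np.zeros((600,800,3),np.uint8);o[:,350:]=cv2.resize(c,(450,600),interpolation=2);o[:262,:350]=cv2.resize(w,(350,262));o[270:490,:350]=cv2.resize(b,(350,220),interpolation=2)
cv2.imwrite('pics/p6.png',o[:,:,::-1])
E
```

```text
12.3 [0.55685197 0.14862713 0.10099598] -0.16447134764334992 [-1.92506621 -2.73442055  7.06393882] [-0.45615774  0.26754681  0.08502655] 0.11256260096260741 36.17461681365967 [-0.001  0.    -0.013]
```

View pics/p6.png

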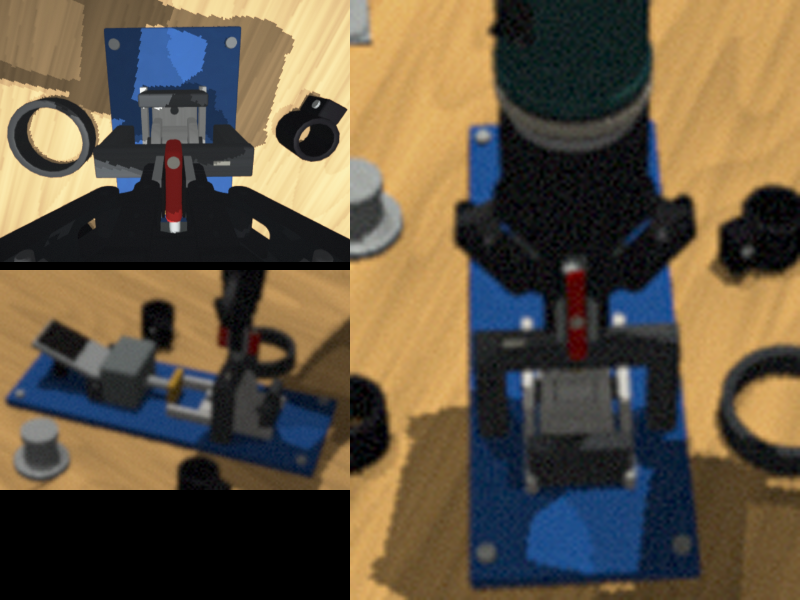

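The wing lies square across the bridge with its dot towards the backstop (wrist view (174,160)), and the fingers still hold it. The pedal is up at (60,335), the hinge is against the backstop, and the loose parts haven't moved.

```bash
python3 -c "
from workcell import bot
print(bot.finish_job())"
```

```text
the job is handed in; nothing more can be done
None
```

I handed the job in at about 12.5 s: the pedal was pressed to its stop and is back up, the knee hinge looks home in the pictures, and the thumbscrew was seated, backed off a quarter turn and is still gripped at about 36 N; no verdict came back.

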